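Cover the mixing pot and hold a primed panel in the curing box

ROBOT

A 6-joint arm with a two-finger parallel gripper is mounted at the origin on the work surface. World frame = base frame: x ahead of the robot, y to its left, z up, the work surface at z = 0. Lengths are in m, angles in degrees, forces in N, time in s.
With the tool pointing down it reaches from about 0.3 to 0.95 m from the base axis. Payload 3.1 kg.
Tool frame: the origin (TCP) lies midway between the tips of the shut fingers; the grasp point (between the pads) lies 19 mm behind it; z points along the fingers, y is the line along which they close (so a half turn about z gives the same grasp; the last joint's range is limited). The gripper opens to 85 mm and grips with 20 to 120 N. Pads are 22 mm wide; open, the fingers measure 114 mm over their backs; the gripper's body (76 mm by 85 mm) begins 54 mm behind the grasp point. The pads swing forward as they close: fully open they stand 13 mm farther back than shut.
Start: joints at [64.246, 17.653, 93.61, -0, 68.738, -3.994], TCP at [0.232, 0.58, 0.231] pointing down, gripper open.
Joint ranges: [-175.34, 175.34], [-45.06, 112.39], [2.9, 150.54], [-68.45, 248.45], [3.09, 151.38], [-168.51, 168.51]. Speed limits (degrees/s): [159.86, 159.86, 180, 180, 180, 180].

INTERFACE

Orientations are given as [roll, pitch, yaw] about the fixed x, y, z axes, in that order (R = Rz(yaw) Ry(pitch) Rx(roll)).
In Python, from workcell import ctrl gives the robot as it stands. The module is installed in compiled form; this text tells all that it offers.
- The arm moves only by the shell command python3 -m inch 'ROWS' [FORCE]. ROWS is JSON, a list that holds one entry, the list of rows, each a list of 7 numbers: the shift along the tool's x, y, z each as a share of 0.25 m, from -1 to 1, then the turn, a rotation vector about the tool's x, y, z each as a share of 180 degrees, from -1 to 1, then the closure, from -1 (fully open) to 1 (shut). In form: [[[x, y, z, ax, ay, az, fingers], ...]]. A call has 1 to 12 rows; each row is the pose to reach, as a shift and turn from the pose commanded when the call began, along the tool's axes at that moment, turning the shorter way round; what a row does not reach only later rows make up. A row lasts 1/10 s, in which the tool goes at most 50 mm and 8.59 degrees, less where a joint would pass 70% of its speed; a pose out of reach is approached as far as the arm can. A call with a number of a shift or a turn outside -1 to 1 is refused whole. A call with a gripper value outside its range is refused whole. The fingers move at their own pace and stop on an object; FORCE is the grip in N (left out, the last holds). Time passes only in rows, so rows that repeat a pose let the fingers close. It gives the time, the measured TCP pose, the force, the opening and the grip force at its end, in the units of the state.
- ctrl.observe(): the state, without advancing time (a new reading comes with each control period).
- ctrl.read_camera(name): name is "side" or "top" or "wrist"; returns the picture (400x640x3 uint8, red, green, blue); there is no depth.
- ctrl.camera_model(name): a dict with "fx", "fy", "cx", "cy" (pixels), "world_to_cam" (4x4, takes a point from world to camera coordinates). Camera axes: x right, y down, z forward; pixel columns grow to the right and rows downward; lengths in m; the calibration is good to about 2 mm. A picture is of the moment at which its call begins: read the wrist's pose just before it. camera_model takes no time and is no camera call; for the wrist camera it gives the pose at the moment of the call.
- ctrl.finish_job(): hands the job in; it is judged then, once.
The state is a dict: "time_s": time; "qpos": joint angles; "joint_velocities": joint speeds; "tau": joint torques, N m; "position": TCP position; "tool_rot": TCP orientation; "contact_force": force on the tool from outside, world axes, zero at the start; "moment": the same for the moment, N m; "finger_gap": opening from 0.0 (shut) to 1.0 (fully open); "grasp_force": force on a finger pad.
Only numpy, scipy, OpenCV 4.12 (cv2) and the standard library are available. Lean on these libraries where they do the work, as an engineer would, in place of code of your own. Each camera call takes 0.05 s, during which the arm holds its last target. There are 200 camera calls.

TASK

Put the loose lid on the open mixing pot so that it sits seated and level, and let go of it, so that stray light cannot set what is in the pot. Then take the taller of the two primed panels out of the drying rack, lower it upright through the narrow slot in the top of the curing box until its lower half (about 70 mm) is inside, and finish still holding it there in the gripper: do not let it go. Leave the shorter panel and the other things on the table where they are, and do not tip the pot.

Things in the scene. Friction and masses are not known exactly. Their poses are not given: they have to be found in the camera images.
- panel: the taller primed sandwich panel, the one to cure: upright flat slab 10 mm thick (its x), 50 mm wide (its y), 140 mm tall (its z), about 0.09 kg. Origin at the centre of its lower end, which stands 10 mm above the table in the rack. It starts upright in one of the rack's two pockets (either one); its top 100 mm stand out above the rack
- rack: plywood drying rack fixed to the table, 60 mm (its x) by 190 mm (its y), 50 mm high. Origin at the centre of its underside. Two pockets 13 x 54 mm, 40 mm deep, at y = -45 and +45 mm, long way along y; both panels stand in them with their thickness along the rack's x
- chamber: curing box fixed to the table: white box with black louvres and amber windows and a plain aluminium top, 150 mm (its x) by 130 mm (its y), 120 mm high. Origin at the centre of its underside. It is hollow, its inner floor 8 mm above the table. It may stand left or right of the robot, and the rack on the other side
- slot (a point): centre of the slot, level with the box's flat top face (120 mm above the table), in the middle of the top. The slot goes straight down through the 12 mm thick top plate; it is 12 mm wide along x and 52 mm long along y (2 mm more than the panel, 1 mm a side). A steel lead-in collar stands 10 mm above the top face around it and flares outwards from the slot's edges to 22 x 62 mm at its upper rim (130 mm above the table). Axes as the box
- pot: open aluminium mixing pot, loose, 90 mm outside diameter, 84 mm inside, 70 mm high, 0.5 kg. Origin at the centre of its underside
- pot_rim (a point): centre of the pot's mouth, at rim height (70 mm above the pot's underside), z up
- lid: loose round aluminium lid, 98 mm across and 5 mm thick, about 0.1 kg, with a locating plug beneath (76 mm across, 6 mm deep) and an upright black knob on top (24 mm across, 34 mm tall, its top 39 mm above the origin). Origin at the centre of the disc's underside, which rests on the rim when seated (level with point pot_rim); it starts flat on the table on its plug, origin 6 mm up. z up
- short_panel: the shorter primed panel, 10 x 50 x 100 mm, standing in the other pocket of the rack; a bystander. Origin at the centre of its lower end, z up along it
- tape: roll of paper masking tape lying flat, 56 mm across, 18 mm high; a bystander. Origin at the centre of its underside
- roller: hand roller with a wooden handle and a black rubber drum (36 mm across, 75 mm wide), about 220 mm long, lying near the robot; a bystander. Origin on the table near its middle, x towards the drum
- spatula: spatula lying flat near the robot; a bystander. Origin at its underside, x from the handle to the blade
- jar: amber jar, 70 mm across, 100 mm high, at the back; a bystander. Origin at the centre of its underside
- cup: white open cup, 72 mm across the rim, 85 mm high, at the back; a bystander. Origin at the centre of its underside
Things that resemble listed ones, but are neither listed nor needed, are in the scene too. There is more than one size of the chamber; the one meant has the size given above.

How it is judged (in metres and radians):
On the way, in this order (a step that is already met when the one before it is completed fails the run):
1. the lid is seated level on the pot and released (horizontal distance between lid and pot_rim below 0.007 m and z of lid in the frame of pot_rim between -0.003 and 0.003 m and angle between the z axis of lid and the z axis of pot, either way round below 0.05 rad and angle between lid's own z axis and vertical below 0.08 rad and contact force between lid and the fingers below 0.1 N), for 0.2 s.
2. the tall panel's lower end has entered the slot, the lid on the pot (all of step 1 and z of panel in the frame of slot below -0.015 m and horizontal distance between panel and slot below 0.01 m), for 0.1 s.
At the end, for the whole second after the job is handed in: Lid released on the pot rim (7 mm of centre, 3 mm of rim height, 0.05 rad of level), pot upright. Tall panel upright (0.1 rad) in the slot, square to it (0.2 rad), lower end 52 to 88 mm below the box's top, still, gripped by the fingers (over 1.5 N): the program ends holding it (all of step 1 and angle between pot's own z axis and vertical below 0.08 rad and z of panel in the frame of slot between -0.088 and -0.052 m and horizontal distance between panel and slot below 0.01 m and angle between panel's own z axis and vertical below 0.1 rad and angle between the x axis of panel and the x axis of chamber, either way round below 0.2 rad and contact force between panel and the fingers above 1.5 N and linear speed of each of panel, lid below 0.02 m/s); the arm keeps its last pose, push and grip.
It fails at once if the shorter panel is shifted by more than 20 mm (distance of short_panel from where it was at the start of the episode above 0.02 m).
It fails at once if the tape, roller, spatula, jar or cup is shifted by more than 30 mm (distance of any of tape, roller, spatula, jar, cup from where it was at the start of the episode above 0.03 m).
It fails at once if the pot is tipped by more than 0.5 rad (angle between pot's own z axis and vertical above 0.5 rad).
It also fails if it takes over 67 s, if anything falls off the work surface, if the arm or the gripper's body presses on something with over 40 N, if the wrist force passes 120 N, or if a joint passes its speed limit or range.

## Working session

There is one attempt and no reset: what is moved stays moved. The work goes in short steps, Python scripts to look and compute and a shell command to move; the robot and the scene stay as the last step left them, time stands still between calls to the robot, and variables do not carry over. Pictures are saved under pics/ and viewed, at most 10 in all, crops included, and the job is handed in when it is done.

```bash
mkdir -p pics
cat > h.py <<'E'
import numpy as np, cv2
from scipy.spatial.transform import Rotation as R
from workcell import ctrl
def shot(n,f):
    m=ctrl.camera_model(n); im=ctrl.read_camera(n)[:,:,::-1].copy(); cv2.imwrite(f'pics/{f}.png',im); np.save(f'pics/{f}.npy',m,allow_pickle=True); return im,m
def load(f): return cv2.imread(f'pics/{f}.png'), np.load(f'pics/{f}.npy',allow_pickle=True).item()
def ray(m,uv):
    T=np.linalg.inv(np.array(m['world_to_cam'])); d=T[:3,:3]@[(uv[0]-m['cx'])/m['fx'],(uv[1]-m['cy'])/m['fy'],1]
    return T[:3,3],d/np.linalg.norm(d)
def onz(m,uv,z):
    o,d=ray(m,uv); return o+d*(z-o[2])/d[2]
def proj(m,p):
    T=np.array(m['world_to_cam']); c=T[:3,:3]@np.array(p)+T[:3,3]; return np.array([m['fx']*c[0]/c[2]+m['cx'],m['fy']*c[1]/c[2]+m['cy']])
def two(m1,a,m2,b):
    o1,d1=ray(m1,a);o2,d2=ray(m2,b); A=np.c_[d1,-d2]; s=np.linalg.lstsq(A,o2-o1,rcond=None)[0]
    p,q=o1+s[0]*d1,o2+s[1]*d2; return (p+q)/2,np.linalg.norm(p-q)
def rel(p,yaw_R=None):
    """tool shift (share) and turn (share) from now to TCP p and rotation yaw_R"""
    s=ctrl.observe(); A=R.from_euler('xyz',s['tool_rot'],degrees=True)
    B=A if yaw_R is None else yaw_R
    return A.inv().apply(np.array(p)-s['position'])/.25, (A.inv()*B).as_rotvec(degrees=True)/180
E
python3 - <<'E'
from h import *
a,_=shot('side','side0');b,_=shot('top','top0');c,_=shot('wrist','w0')
cv2.imwrite('pics/st.png',cv2.resize(np.vstack([a,b]),(640,800))[:, :]) 
print(ctrl.observe()); 
for n in('side','top'): print(n,np.linalg.inv(np.array(ctrl.camera_model(n)['world_to_cam'])).round(3).tolist())
E
```

```text
{'time_s': 0.15, 'qpos': array([ 6.42470445e+01,  1.76942999e+01,  9.36736685e+01, -3.03157576e-03,
        6.87374049e+01, -3.99347107e+00]), 'joint_velocities': array([-0.04555791, -0.15768998, -0.19582679, -0.04198109, -0.03294154,
       -0.01779746]), 'tau': array([ 3.26121026e-04, -4.15795934e+01, -2.77149743e+01, -2.17159572e-04,
        5.88384457e-03,  1.98203033e-06]), 'position': array([0.23144773, 0.57985853, 0.23028976]), 'tool_rot': array([-1.79894686e+02, -4.52215635e-03,  1.58241613e+02]), 'contact_force': array([ 0.72595308, -0.23478412, -0.21015553]), 'moment': array([-0.04698307, -0.02228616, -0.01234351]), 'grasp_force': 0.0, 'finger_gap': 0.9987518446334358}
side [[0.965, -0.166, 0.201, 0.285], [-0.26, -0.661, 0.704, -0.767], [0.017, -0.732, -0.681, 0.891], [0.0, 0.0, 0.0, 1.0]]
top [[0.018, -0.986, 0.167, 0.315], [-1.0, -0.022, -0.022, 0.084], [0.025, -0.167, -0.986, 1.256], [0.0, 0.0, 0.0, 1.0]]
```

View pics/side0.png

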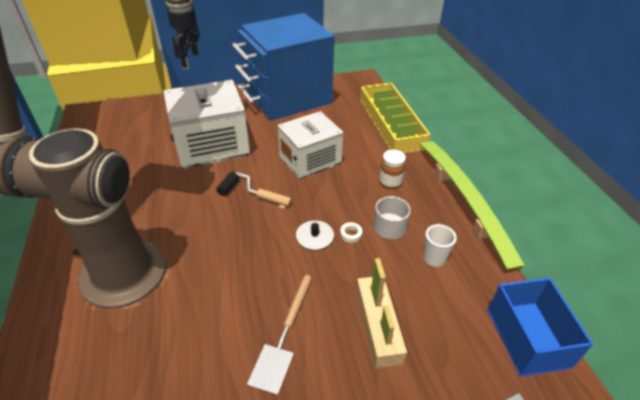

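View pics/top0.png

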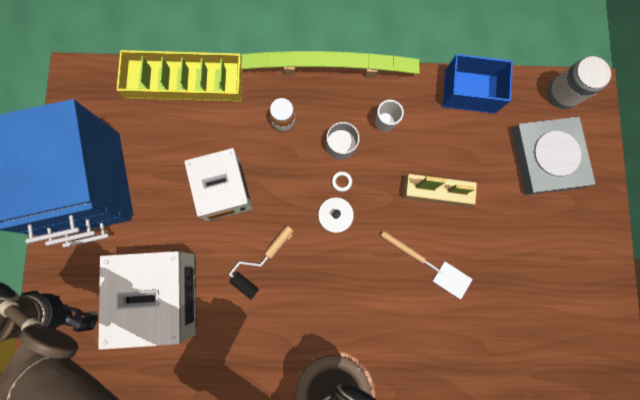

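The side view shows the lid at (315,235), pot (392,217), tape (351,232), cup (439,245), jar (393,168), rack (381,320) and two boxes at (310,143) and (206,120). In the top view the lid is at (336,215), pot (342,140), rack (442,189), small box (216,184) and big box (145,300). The panel with its top at (378,262) in the side view looks like the taller one.

Run:
```python
from h import *
s,ms=load('side0'); t,mt=load('top0')
print(mt['fx'],ms['fx'])
for n,uv,z in [('lid',(336,215),.011),('pot',(342,138),.07),('rackA',(407,188),.05),('rackB',(476,190),.05),('cup',(389,109),.085),('tape',(342,181),.018)]: print(n,onz(mt,uv,z).round(3))
# box corners on top faces, slot ends
for n,c in [('small',[(186,160),(236,150),(248,206),(199,217)]),('big',[(99,255),(178,252),(182,345),(100,349)])]:
    P=[onz(mt,u,.12) for u in c]; print(n,np.mean(P,0).round(3),[round(float(np.linalg.norm(P[i]-P[i-1])),3) for i in range(4)])
# two-view heights
for n,a,b in [('tallpanel top',(430,182),(379,262)),('slot small',(216,182),(311,127)),('slot big',(140,299),(204,97)),('potrim',(342,138),(392,211)),('knob',(336,212),(315,226))]:
    print(n,two(mt,a,ms,b))
cv2.imwrite('pics/c1.png',np.hstack([cv2.resize(t[150:215,390:490],(400,260),interpolation=2),cv2.resize(s[250:370,330:430],(312,375),interpolation=2)[:260]]))
```

```text
448.2378050449151 447.6882187627566
lid [ 0.477 -0.004  0.011]
pot [ 0.683 -0.014  0.07 ]
rackA [ 0.551 -0.196  0.05 ]
rackB [ 0.55  -0.388  0.05 ]
cup [ 0.765 -0.142  0.085]
tape [ 0.573 -0.02   0.018]
small [0.539 0.31  0.12 ] [0.154, 0.131, 0.151, 0.126]
big [0.244 0.483 0.12 ] [0.225, 0.195, 0.224, 0.195]
tallpanel top (array([ 0.55314111, -0.23244006,  0.15275682]), np.float64(0.010714194643339088))
slot small (array([0.54260968, 0.31088581, 0.13086759]), np.float64(0.005833784642190077))
slot big (array([0.25139975, 0.4589391 , 0.18743839]), np.float64(0.004091423485632597))
potrim (array([ 0.68497344, -0.01499932,  0.06134525]), np.float64(0.0014704905622966314))
knob (array([ 0.48011758, -0.00171464,  0.0438131 ]), np.float64(0.0018550288244894445))
```

View pics/c1.png

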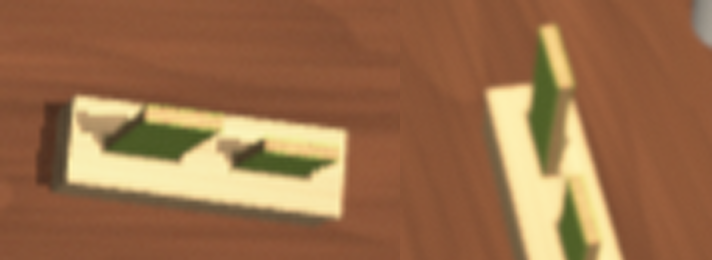

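The small box measures 150 × 130 mm at the right height, so it is the chamber; the big one (225 × 195 mm) is a decoy. The tall panel is the left, +y one: the crop shows it clearly longer, with its top measured at about 0.153 m. Candidates:
- Lid: (336,215), or the round disc on the grey plate at (557,153). I choose the first because it has the black knob.
- Pot: (342,140), cup (389,115), or metal can (590,75). I choose the open aluminium one, (342,140).
- Panel: (430,184) tall or (460,188) short.
- Box: (216,184) or (145,300).

Next I move the wrist camera over the lid and pot.

```bash
cat >> h.py <<'E'
def down(yaw): return R.from_euler('xyz',[180,0,yaw],degrees=True)
def go(p,yaw):
    a,b=rel(p,down(yaw)); print(np.round(a,4),np.round(b,4))
E
python3 - <<'E'
from h import *
go([.34,.42,.32],130); go([.45,.2,.32],100); go([.5,-.02,.32],90)
s=ctrl.observe(); T=np.linalg.inv(np.array(ctrl.camera_model('wrist')['world_to_cam'])); A=R.from_euler('xyz',s['tool_rot'],degrees=True)
print('cam in tool',A.inv().apply(T[:3,3]-s['position']), A.inv().apply(T[:3,2]), ctrl.camera_model('wrist')['fx'])
E
```

```text
[-0.6403 -0.4336 -0.3581] [-6.000e-04  1.000e-04  1.569e-01]
[-1.3751 -1.0878 -0.357 ] [-5.000e-04  3.000e-04  3.236e-01]
[-1.8871 -1.8309 -0.3556] [-5.000e-04  3.000e-04  3.791e-01]
cam in tool [ 0.0718447  -0.00140266 -0.14167993] [-2.81906373e-01 -3.93283288e-04  9.59441839e-01] 338.26847576615154
```

```bash
python3 -m inch '[[[0,0,-0.2,0,0,0,-1],[0,0,-0.36,0,0,0,-1],[-0.2,-0.2,-0.36,0,0,0.04,-1],[-0.4,-0.4,-0.36,0,0,0.08,-1],[-0.6,-0.5,-0.36,0,0,0.12,-1],[-0.8,-0.7,-0.36,0,0,0.16,-1],[-0.94,-0.91,-0.36,0,0,0.19,-1],[-0.94,-0.91,-0.36,0,0,0.19,-1],[-0.94,-0.91,-0.36,0,0,0.19,-1],[-0.94,-0.91,-0.36,0,0,0.19,-1]]]'
python3 -c "
from h import *
go([.5,-.02,.32],90)"
```

```text
time_s: 1.15
position: [0.3664, 0.279, 0.3211]
tool_rot: [-180.0, 0.1, 123.8]
contact_force: [-0.4, 0.6, -0.6]
finger_gap: 1.002
grasp_force: 0.0
[-1.2912 -0.2203  0.006 ] [-1.000e-04  4.000e-04  1.876e-01]
```

```bash
python3 -m inch '[[[-0.2,-0.04,0,0,0,0.04,-1],[-0.4,-0.08,0,0,0,0.08,-1],[-0.6,-0.12,0,0,0,0.12,-1],[-0.8,-0.16,0,0,0,0.16,-1],[-1,-0.22,0,0,0,0.188,-1],[-1,-0.22,0,0,0,0.188,-1],[-1,-0.22,0,0,0,0.188,-1],[-1,-0.22,0,0,0,0.188,-1],[-1,-0.22,0,0,0,0.188,-1]]]'
python3 - <<'E'
from h import *
shot('wrist','w1')
E
```

```text
time_s: 2.05
position: [0.4596, 0.0458, 0.3211]
tool_rot: [-180.0, -0.0, 90.4]
contact_force: [-0.8, -0.2, -0.6]
finger_gap: 1.001
grasp_force: 0.0
```

View pics/w1.png

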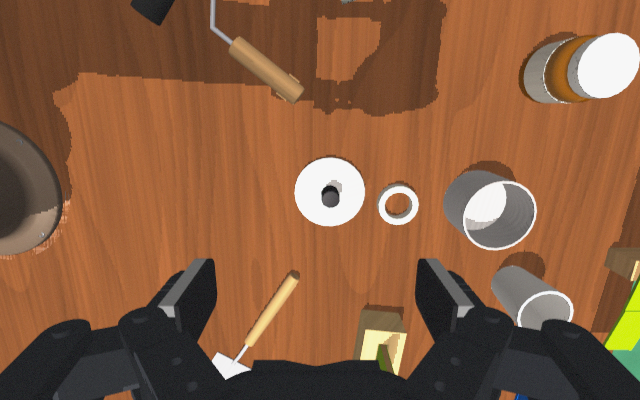

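The wrist view shows the lid disc at (330,191) with knob top at (331,198), tape (398,205), pot rim (499,215) and cup (545,310). I'll take a second, shifted view and triangulate.

```bash
python3 -m inch '[[[-0.2,0.2,0,0,0,0,-1],[-0.32,0.36,0,0,0,0,-1],[-0.32,0.36,0,0,0,0,-1],[-0.32,0.36,0,0,0,0,-1],[-0.32,0.36,0,0,0,0,-1]]]'
cat > m.py <<'E'
from h import *
def blobs(f,show=False):
    im,m=load(f); hsv=cv2.cvtColor(im,cv2.COLOR_BGR2HSV)
    g=((hsv[...,1]<45)&(hsv[...,2]>60)).astype('u1')*255; g[330:]=0
    cs=cv2.findContours(g,0,1)[0]; out=[]
    for c in cs:
        if cv2.contourArea(c)>800: out.append((cv2.contourArea(c),cv2.boundingRect(c),c))
    return out,m,im
if __name__=='__main__':
    shot('wrist','w2')
    for f in('w1','w2'):
        o,m,im=blobs(f)
        for a,b,c in o:
            e=cv2.fitEllipse(cv2.convexHull(c)); print(f,a,b,np.round(e[0],1),np.round(e[1],1))
E
python3 m.py
```

```text
time_s: 2.6
position: [0.5498, -0.0343, 0.3208]
tool_rot: [-179.9, -0.1, 90.3]
contact_force: [-0.6, 0.6, 0.3]
finger_gap: 1.0
grasp_force: 0.0
w1 3150.0 (491, 266, 83, 64) [531.4 299.4] [55.8 88.9]
w1 1246.0 (377, 185, 42, 40) [397.3 204.2] [39.9 41.2]
w1 5370.5 (443, 170, 94, 80) [489.7 209.1] [75.8 94.3]
w1 3711.5 (294, 157, 71, 69) [329.2 191.3] [68.5 70.3]
w1 1044.0 (524, 40, 41, 62) [555.6  71.7] [55.4 69.7]
w1 3559.0 (568, 33, 72, 65) [603.5  65.7] [59.7 78.2]
w2 3520.5 (439, 216, 76, 69) [475.7 248.4] [63.1 80.8]
w2 1359.5 (314, 125, 42, 43) [334.2 146.2] [41.7 43. ]
w2 5292.0 (384, 110, 88, 78) [428.2 147. ] [78.9 88.2]
w2 4299.0 (226, 95, 74, 76) [262.2 132.2] [73.  76.6]
```

View pics/w2.png

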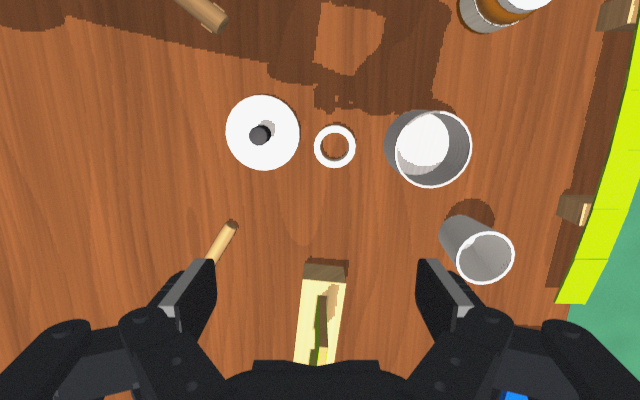

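The second view shows the lid at (262,132), knob top (259,135), pot rim (434,149), tape (334,146), cup (486,258) and the rack with its near end at (325,272).

```bash
cat > fit.py <<'E'
from m import *
from scipy.optimize import least_squares
def circ(f,seed,r,z,far=True):
    o,m,im=blobs(f); s=proj(m,seed)
    c=min(o,key=lambda q:np.hypot(*(np.array([q[1][0]+q[1][2]/2,q[1][1]+q[1][3]/2])-s)))[2]
    h=cv2.convexHull(c)[:,0] if far else c[:,0]
    P=np.array([onz(m,u,z)[:2] for u in h]); cam=np.linalg.inv(m['world_to_cam'])[:2,3]
    c0=np.array(seed[:2]);
    for _ in range(6):
        k=np.ones(len(P),bool) if not far else (P-c0)@((c0-cam)/np.linalg.norm(c0-cam))>0.012
        q=least_squares(lambda v:np.hypot(*(P[k]-v[:2]).T)-r,c0,loss='soft_l1',f_scale=.001); c0=q.x
    return c0, np.abs(q.fun).mean()
if __name__=='__main__':
    for n,seed,r,zs,far in [('pot',[.684,-.015,.07],.045,[.06,.065,.07,.075,.08],True),('lid',[.477,-.003,.011],.049,[0.,.006,.011,.016],False)]:
        for z in zs:
            a,e=circ('w1',seed,r,z,far); b,g=circ('w2',seed,r,z,far); print(n,z,a.round(4),b.round(4),'gap',np.linalg.norm(a-b).round(4),'res',e.round(4),g.round(4))
    # knob: dark blob inside lid
    K=[]
    for f in('w1','w2'):
        im,m=load(f); u=proj(m,[.477,-.003,.03]); x,y=u.astype(int); w=im[y-30:y+30,x-30:x+30].max(2)
        c=max(cv2.findContours((w<75).astype('u1'),0,1)[0],key=cv2.contourArea); (cx,cy),ax,an=cv2.fitEllipse(c)
        print(f,'knob blob',cx+x-30,cy+y-30,ax,an, onz(m,(cx+x-30,cy+y-30),.03)); K.append((m,(cx+x-30,cy+y-30)))
    print(two(*K[0],*K[1]))
E
python3 fit.py
```

```text
pot 0.06 [ 0.6907 -0.0194] [ 0.6885 -0.0174] gap 0.0029 res 0.0001 0.0001
pot 0.065 [ 0.6872 -0.0174] [ 0.6861 -0.0166] gap 0.0013 res 0.0001 0.0001
pot 0.07 [ 0.6837 -0.0154] [ 0.6837 -0.0157] gap 0.0003 res 0.0002 0.0002
pot 0.075 [ 0.6802 -0.0134] [ 0.6813 -0.0149] gap 0.0019 res 0.0003 0.0003
pot 0.08 [ 0.6767 -0.0114] [ 0.6789 -0.0141] gap 0.0034 res 0.0004 0.0004
lid 0.0 [ 0.4785 -0.005 ] [ 0.4768 -0.0035] gap 0.0023 res 0.0005 0.0004
lid 0.006 [ 0.4782 -0.0034] [ 0.4778 -0.003 ] gap 0.0006 res 0.0004 0.0004
lid 0.011 [ 0.478  -0.0021] [ 0.4785 -0.0027] gap 0.0007 res 0.0008 0.0009
lid 0.016 [ 0.4778 -0.0009] [ 0.4793 -0.0023] gap 0.0021 res 0.0013 0.0014
w1 knob blob 330.1613235473633 196.74171447753906 (15.635458946228027, 21.167566299438477) 168.1825408935547 [ 0.4785554  -0.00323068  0.03      ]
w2 knob blob 257.3949546813965 135.99523735046387 (18.3323917388916, 24.6908016204834) 63.15757751464844 [ 0.47521954 -0.00428031  0.03      ]
(array([ 0.47733075, -0.00253734,  0.03674468]), np.float64(0.0029049295899334186))
```

Both views agree: rim height 0.07 at (0.6837,-0.0155), and lid at (0.478,-0.0025) with its disc at about 0.01 and the knob above it. Now the approach to the lid.

```bash
python3 -c "
from h import *
go([.478,-.0025,.12],90);go([.478,-.0025,.017],90)"
```

```text
[ 0.127  -0.2838  0.8043] [-0.0005 -0.0003  0.0016]
[ 0.1267 -0.2832  1.2163] [-0.0005 -0.0003  0.0016]
```

```bash
python3 -m inch '[[[0.1,-0.15,0.1,0,0,0,-1],[0.127,-0.284,0.25,0,0,0.0016,-1],[0.127,-0.284,0.45,0,0,0.0016,-1],[0.127,-0.284,0.65,0,0,0.0016,-1],[0.127,-0.284,0.8,0,0,0.0016,-1],[0.127,-0.284,0.9,0,0,0.0016,-1],[0.127,-0.284,0.9,0,0,0.0016,-1],[0.127,-0.284,0.9,0,0,0.0016,-1]]]'
python3 -c "
from h import *
go([.478,-.0025,.017],90)"
```

```text
time_s: 3.45
position: [0.4788, -0.0032, 0.0969]
tool_rot: [-180.0, -0.0, 90.0]
contact_force: [1.0, 0.7, 1.0]
finger_gap: 0.998
grasp_force: 0.0
[ 0.0027 -0.0031  0.3194] [-0.0001 -0.0001 -0.0001]
```

```bash
python3 -m inch '[[[0,-0.003,0.15,0,0,0,-1],[0,-0.003,0.25,0,0,0,-1],[0,-0.003,0.32,0,0,0,-1],[0,-0.003,0.32,0,0,0,-1],[0,-0.003,0.32,0,0,0,0.2],[0,-0.003,0.32,0,0,0,1],[0,-0.003,0.32,0,0,0,1],[0,-0.003,0.32,0,0,0,1],[0,-0.003,0.32,0,0,0,1],[0,-0.003,0.32,0,0,0,1],[0,-0.003,0.32,0,0,0,1],[0,-0.003,0.32,0,0,0,1]]]' 40
```

```text
time_s: 4.65
position: [0.4793, -0.0042, 0.0174]
tool_rot: [179.9, 0.0, 89.9]
contact_force: [-1.5, 0.4, 5.6]
finger_gap: 0.266
grasp_force: 39.2
```

```bash
python3 -m inch '[[[0,0,-0.1,0,0,0,1],[0,0,-0.2,0,0,0,1],[0,0,-0.35,0,0,0,1],[0,0,-0.5,0,0,0,1],[0,0,-0.5,0,0,0,1],[0,0,-0.5,0,0,0,1]]]'
python3 - <<'E'
from fit import *
s=ctrl.observe(); shot('wrist','w3'); shot('side','s3'); print(s['position'],s['finger_gap'])
z=s['position'][2]-.0174+.011
o,m,im=blobs('w3')
for a,b,c in o: print(a,b)
E
```

```text
time_s: 5.25
position: [0.479, -0.0042, 0.1422]
tool_rot: [179.9, 0.0, 89.9]
contact_force: [-0.9, -0.0, -1.9]
finger_gap: 0.268
grasp_force: 39.4
[ 0.47902004 -0.00416236  0.14222729] 0.2682284085400298
1453.5 (570, 302, 70, 28)
14972.5 (500, 149, 140, 138)
24196.0 (214, 149, 249, 181)
```

View pics/w3.png

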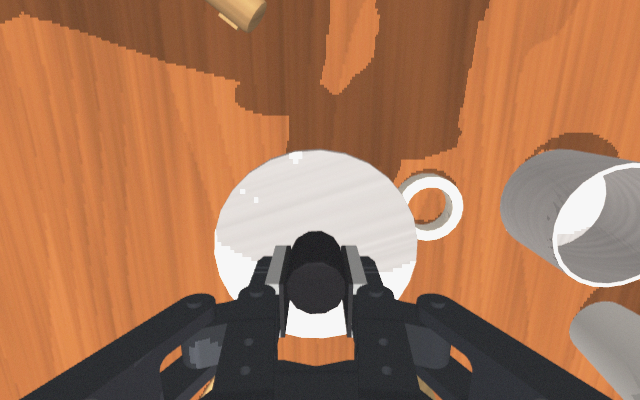

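The lid hangs from the knob and its outline spans (214–417, 150–335). I'll measure where the lid centre lies relative to the TCP.

Run:
```python
from fit import *
o,m,im=blobs('w3'); c=o[-1][2][:,0]; k=((c[:,1]<240)&(c[:,0]<398))&~((c[:,0]>225)&(c[:,1]>235)); c=c[k]
for z in(.126,.131,.136,.141):
    P=np.array([onz(m,u,z)[:2] for u in c]); q=least_squares(lambda v:np.hypot(*(P-v[:2]).T)-.049,[.479,-.004],loss='soft_l1',f_scale=.0007); r=least_squares(lambda v:np.hypot(*(P-v[:2]).T)-v[2],[.479,-.004,.049])
    print(z,q.x.round(4),np.abs(q.fun).mean().round(5),r.x.round(4))
go([.6837,-.0155,.15],90)
```

```text
0.126 [ 0.4775 -0.0039] 0.00518 [ 0.4868 -0.0415  0.0786]
0.131 [ 0.4781 -0.0034] 0.00485 [ 0.4866 -0.0381  0.0761]
0.136 [ 0.4787 -0.0029] 0.0048 [ 0.4863 -0.0347  0.0736]
0.141 [ 0.4792 -0.0025] 0.00486 [ 0.486  -0.0313  0.0711]
[-0.0449  0.8269 -0.0425] [-0.0009 -0.0001 -0.0005]
```

```bash
python3 -m inch '[[[-0.01,0.12,0,0,0,0,1],[-0.02,0.3,0,0,0,0,1],[-0.04,0.5,0,0,0,0,1],[-0.05,0.7,0,0,0,0,1],[-0.05,0.82,0,0,0,0,1],[-0.05,0.82,0,0,0,0,1],[-0.05,0.82,0,0,0,0,1],[-0.05,0.82,0.1,0,0,0,1],[-0.05,0.82,0.1,0,0,0,1]]]'
python3 - <<'E'
from h import *
go([.684,-.0168,.081],90)
im,m=shot('wrist','w4'); s=ctrl.observe(); print(s['position'])
E
```

```text
time_s: 6.25
position: [0.6779, -0.0164, 0.1113]
tool_rot: [-179.4, -0.1, 89.9]
contact_force: [-0.6, 0.1, -1.8]
finger_gap: 0.268
grasp_force: 39.6
[-0.0015  0.0259  0.1208] [-0.0036 -0.0003 -0.0005]
[ 0.67900559 -0.01651709  0.11289669]
```

View pics/w4.png

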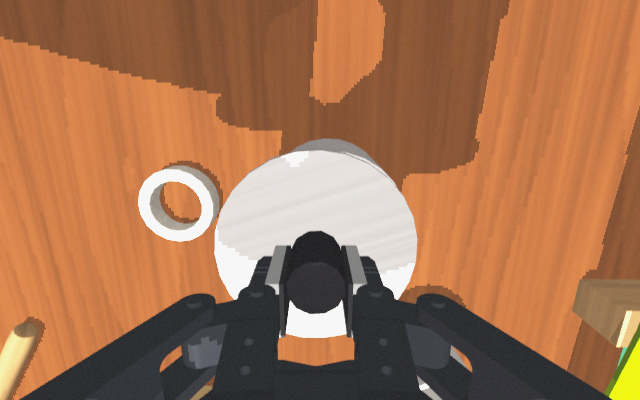

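The lid (centre about (316,245)) hides most of the pot, whose rim edge shows at (330,142). The arm seems to be still settling, so I'll hold and re-read.

```bash
python3 -m inch '[[[0,0,0,0,0,0,1],[0,0,0,0,0,0,1],[0,0,0,0,0,0,1],[0,0,0,0,0,0,1]]]'
python3 -c "
from h import *
go([.684,-.0168,.081],90)"
```

```text
time_s: 6.7
position: [0.6839, -0.017, 0.1173]
tool_rot: [179.9, 0.0, 89.9]
contact_force: [0.2, 0.2, -1.0]
finger_gap: 0.269
grasp_force: 39.6
[0.0007 0.0002 0.1454] [ 0.0005  0.     -0.0005]
```

Now at the target. I lower slowly to just past contact.

```bash
python3 -m inch '[[[0,0,0.04,0,0,0,1],[0,0,0.08,0,0,0,1],[0,0,0.11,0,0,0,1],[0,0,0.13,0,0,0,1],[0,0,0.14,0,0,0,1],[0,0,0.146,0,0,0,1],[0,0,0.146,0,0,0,1],[0,0,0.146,0,0,0,1],[0,0,0.146,0,0,0,1]]]'
```

```text
time_s: 7.6
position: [0.6827, -0.0169, 0.0815]
tool_rot: [-179.9, -0.0, 89.9]
contact_force: [-5.6, -0.5, 8.8]
finger_gap: 0.265
grasp_force: 40.6
```

```bash
python3 -m inch '[[[0,0,0,0,0,0,0],[0,0,0,0,0,0,-0.4],[0,0,0,0,0,0,-1],[0,0,0,0,0,0,-1],[0,0,0,0,0,0,-1],[0,0,-0.08,0,0,0,-1],[0,0,-0.2,0,0,0,-1],[0,0,-0.4,0,0,0,-1],[0,0,-0.6,0,0,0,-1],[-0.15,-0.1,-0.7,0,0,0,-1],[-0.15,-0.1,-0.7,0,0,0,-1],[-0.15,-0.1,-0.7,0,0,0,-1]]]'
python3 - <<'E'
from fit import *
shot('wrist','w5');shot('side','s5'); print(ctrl.observe()['position'])
o,m,im=blobs('w5')
for a,b,c in o: print(a,b)
for z in(.07,.075,.08): print(z,circ('w5',[.684,-.0155,.075],.049,z,False),circ('w5',[.684,-.0155,.075],.049,z,True))
s=load('s5')[0]; w=im
a=cv2.resize(s[170:290,330:470],(560,480),interpolation=2); u=proj(m,[.684,-.0155,.075]).astype(int)
b=cv2.resize(w[max(0,u[1]-60):u[1]+60,max(0,u[0]-30-30):u[0]+60],(240,480)) 
cv2.imwrite('pics/c5.png',np.hstack([a,b]))
E
```

```text
time_s: 8.8
position: [0.6585, -0.0551, 0.256]
tool_rot: [179.9, -0.0, 89.8]
contact_force: [0.4, 0.2, 0.2]
finger_gap: 1.001
grasp_force: 0.0
[ 0.65762173 -0.05388628  0.25318537]
4407.0 (372, 215, 103, 103)
1977.5 (214, 109, 52, 51)
8334.0 (290, 82, 102, 105)
0.07 (array([ 0.68230827, -0.01566996]), np.float64(0.0003139132743974004)) (array([ 0.6823188 , -0.01596942]), np.float64(9.4894288244236e-05))
0.075 (array([ 0.68191795, -0.0152478 ]), np.float64(0.0009598375372973803)) (array([ 0.68138204, -0.01476502]), np.float64(0.00018161536865099332))
0.08 (array([ 0.68149616, -0.01496582]), np.float64(0.0016995767147123272)) (array([ 0.68046821, -0.01356773]), np.float64(0.00036827008611141425))
```

View pics/c5.png

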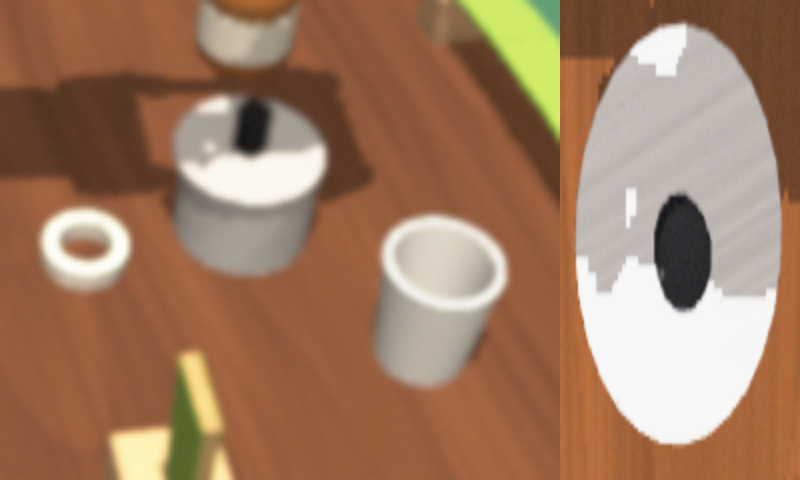

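The lid sits flat on the rim with the pot upright; its centre measures (0.682,-0.0155), within 2 mm. Now I look at the rack from two wrist places.

```bash
python3 -m inch '[[[0,0,-0.1,0,0,0,-1],[-0.1,-0.1,-0.3,0,0,0,-1],[-0.3,-0.3,-0.42,0,0,0,-1],[-0.45,-0.4,-0.42,0,0,0,-1],[-0.6,-0.43,-0.42,0,0,0,-1],[-0.6,-0.43,-0.42,0,0,0,-1],[-0.6,-0.43,-0.42,0,0,0,-1],[-0.6,-0.43,-0.42,0,0,0,-1]]]'
python3 -c "
from h import *
shot('wrist','w6');print(ctrl.observe()['position'])"
python3 -m inch '[[[0.1,-0.1,0,0,0,0,-1],[0.3,-0.28,0,0,0,0,-1],[0.3,-0.28,0,0,0,0,-1],[0.3,-0.28,0,0,0,0,-1],[0.3,-0.28,0,0,0,0,-1]]]'
python3 -c "
from h import *
a,_=shot('wrist','w7');b,_=load('w6');print(ctrl.observe()['position'])
cv2.imwrite('pics/c7.png',np.hstack([b[60:340,160:480],a[60:400,160:560][:280]]))"
```

```text
time_s: 9.7
position: [0.5509, -0.203, 0.358]
tool_rot: [-179.9, -0.1, 89.9]
contact_force: [-0.4, 0.2, 0.8]
finger_gap: 0.998
grasp_force: 0.0
[ 0.55108231 -0.20256155  0.35818781]
time_s: 10.25
position: [0.4815, -0.1279, 0.3597]
tool_rot: [180.0, 0.0, 90.1]
contact_force: [0.1, 0.3, 1.0]
finger_gap: 1.002
grasp_force: 0.0
[ 0.48173115 -0.1285173   0.35968553]
```

View pics/c7.png

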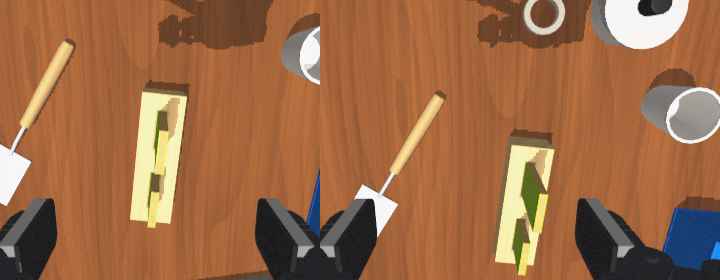

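The left crop (w6) shows the tall panel's green face at about (162,130) with its cream top strip to (165,175). The right crop (w7) has green at (533,190) and the top strip at (542,215). The short panel is below, at (155,205) and (522,245). I'll take the corners numerically.

Run:
```python
from h import *
for f in('w6','w7'):
    im,m=load(f); hsv=cv2.cvtColor(im,cv2.COLOR_BGR2HSV)
    g=cv2.inRange(hsv,(28,90,20),(60,255,190)); g[:130]=0
    for c in sorted(cv2.findContours(g,0,2)[0],key=cv2.contourArea)[-4:]:
        if cv2.contourArea(c)>60:
            print(f,cv2.contourArea(c),cv2.boundingRect(c),cv2.approxPolyDP(c,2.0,True)[:,0].tolist())
    for P in([.545,-.215,.15],[.545,-.265,.15],[.555,-.215,.15],[.555,-.265,.15]): print(proj(m,P).round(0),end=' ')
    print()
a=load('w6')[0][150:250,290:350]; b=load('w7')[0][200:320,310:400]
cv2.imwrite('pics/c8.png',np.hstack([cv2.resize(a,(360,600),interpolation=0),cv2.resize(b[:120],(440,600),interpolation=0)]))
```

```text
w6 68.0 (559, 130, 22, 54) [[580, 130], [559, 181], [561, 183]]
w6 74.5 (315, 171, 6, 53) [[319, 171], [315, 223], [320, 189]]
[311. 184.] [311. 228.] [320. 184.] [320. 228.] 
w7 175.0 (594, 130, 44, 102) [[637, 130], [595, 231], [617, 184]]
w7 268.0 (353, 279, 11, 53) [[357, 279], [353, 300], [357, 331], [363, 302]]
w7 616.0 (361, 222, 20, 69) [[366, 222], [361, 254], [372, 290], [380, 253]]
[372. 248.] [370. 288.] [381. 248.] [379. 288.]
```

View pics/c8.png

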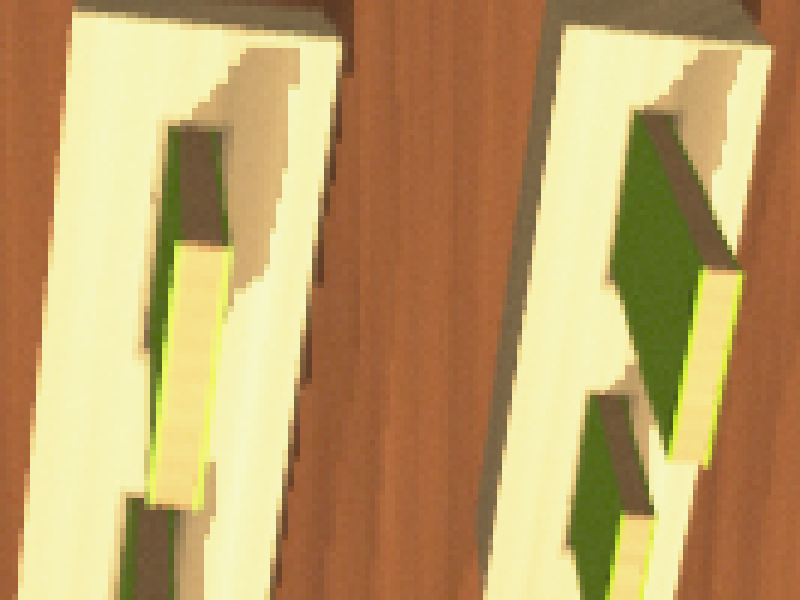

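The top face of the tall panel is clear in both: crop corners (176,242), (230,245), (203,509), (150,505) on the left and (701,268), (742,271), (711,466), (668,463) on the right.

Run:
```python
from h import *
m6=load('w6')[1];m7=load('w7')[1]
A=np.array([(176,242),(230,245),(203,509),(150,505)])/6+[290,150]-.5
B=(np.array([(701,268),(742,271),(711,466),(668,463)])-[360,0])/[4.889,5]+[310,200]-.5
P=[]
for a,b in zip(A,B):
    p,e=two(m6,a,m7,b); P.append(p); print(p.round(4),round(float(e),4))
for z in (.145,.15,.155):
    for m,C in((m6,A),(m7,B)):
        Q=np.array([onz(m,c,z) for c in C]); d=(Q[0]+Q[1]-Q[2]-Q[3])/2; print(z,Q.mean(0).round(4),'long',np.linalg.norm(d).round(4),'ang',np.degrees(np.arctan2(d[1],d[0])).round(1),'wid',np.linalg.norm(Q[1]-Q[0]).round(4))
# box top from top view not wrist yet
```

```text
[ 0.5533 -0.2213  0.1494] 0.0002
[ 0.5629 -0.2218  0.1497] 0.0001
[ 0.5585 -0.2721  0.1496] 0.0003
[ 0.5485 -0.272   0.1481] 0.0001
0.145 [ 0.5558 -0.2482  0.145 ] long 0.0511 ang 84.7 wid 0.0098
0.145 [ 0.5567 -0.249   0.145 ] long 0.0509 ang 84.5 wid 0.0097
0.15 [ 0.5558 -0.2466  0.15  ] long 0.0503 ang 84.7 wid 0.0096
0.15 [ 0.5557 -0.2463  0.15  ] long 0.0502 ang 84.5 wid 0.0096
0.155 [ 0.5557 -0.245   0.155 ] long 0.0496 ang 84.7 wid 0.0095
0.155 [ 0.5546 -0.2436  0.155 ] long 0.0495 ang 84.5 wid 0.0094
```

```bash
python3 -c "
from h import *
go([.5557,-.2465,.22],84.6)"
```

```text
[-0.4719  0.2954  0.559 ] [0.0002 0.0001 0.0301]
```

```bash
python3 -m inch '[[[-0.15,0.1,0.1,0,0,0.03,-1],[-0.3,0.2,0.2,0,0,0.03,-1],[-0.4,0.295,0.35,0,0,0.03,-1],[-0.472,0.295,0.5,0,0,0.03,-1],[-0.472,0.295,0.559,0,0,0.03,-1],[-0.472,0.295,0.559,0,0,0.03,-1],[-0.472,0.295,0.559,0,0,0.03,-1],[-0.472,0.295,0.559,0,0,0.03,-1],[-0.472,0.295,0.559,0,0,0.03,-1]]]'
python3 -c "
from h import *
go([.5557,-.2465,.106],84.6)"
```

```text
time_s: 11.2
position: [0.5557, -0.2472, 0.2228]
tool_rot: [179.8, 0.1, 84.6]
contact_force: [0.4, 0.1, -0.2]
finger_gap: 1.003
grasp_force: 0.0
[ 0.0034 -0.0022  0.4673] [ 0.0014  0.0005 -0.0002]
```

```bash
python3 -m inch '[[[0.002,0,0.1,0,0,0,-1],[0.002,0,0.25,0,0,0,-1],[0.002,0,0.4,0,0,0,-1],[0.002,0,0.465,0,0,0,-1],[0.002,0,0.465,0,0,0,0],[0.002,0,0.465,0,0,0,0.5],[0.002,0,0.465,0,0,0,1],[0.002,0,0.465,0,0,0,1],[0.002,0,0.465,0,0,0,1],[0.002,0,0.465,0,0,0,1],[0.002,0,0.465,0,0,0,1],[0.002,0,0.465,0,0,0,1]]]' 50
```

```text
time_s: 12.4
position: [0.5556, -0.2473, 0.1054]
tool_rot: [179.8, 0.1, 84.5]
contact_force: [0.3, -0.2, 5.5]
finger_gap: 0.112
grasp_force: 49.5
```

```bash
python3 -m inch '[[[0,0,-0.05,0,0,0,1],[0,0,-0.1,0,0,0,1],[0,0,-0.2,0,0,0,1],[0,0,-0.35,0,0,0,1],[0,0,-0.5,0,0,0,1],[0,0,-0.65,0,0,0,1],[0,0,-0.8,0,0,0,1],[0,0,-0.95,0,0,0,1],[0,0,-0.95,0,0,0,1],[0,0,-0.95,0,0,0,1],[0,0,-0.95,0,0,0,1]]]'
python3 -c "
from h import *
go([.50,.0,.345],90);go([.50,.2,.345],90)"
```

```text
time_s: 13.5
position: [0.553, -0.2461, 0.3395]
tool_rot: [-179.8, -0.1, 84.5]
contact_force: [-0.5, 0.0, -1.1]
finger_gap: 0.114
grasp_force: 49.7
[ 0.9597 -0.3051 -0.0195] [-0.0012 -0.0005 -0.0305]
[ 1.756  -0.3816 -0.0182] [-0.0012 -0.0005 -0.0305]
```

```bash
python3 -m inch '[[[0.15,-0.02,0,0,0,-0.02,1],[0.35,-0.04,0,0,0,-0.04,1],[0.55,-0.06,0,0,0,-0.06,1],[0.75,-0.08,0,0,0,-0.08,1],[0.95,-0.1,0,0,0,-0.103,1],[0.95,-0.1,0,0,0,-0.103,1],[0.95,-0.1,0,0,0,-0.103,1],[0.95,-0.1,0,0,0,-0.103,1],[0.95,-0.1,0,0,0,-0.103,1]]]'
python3 -c "
from h import *
go([.55,.2,.345],103);go([.50,.26,.345],103)"
```

```text
time_s: 14.4
position: [0.5519, -0.0093, 0.3404]
tool_rot: [-179.9, -0.0, 102.9]
contact_force: [0.1, -0.8, -0.6]
finger_gap: 0.111
grasp_force: 49.5
[ 0.8176  0.1801 -0.0186] [-0.0005 -0.     -0.0004]
[ 1.0962  0.0389 -0.0184] [-0.0005 -0.     -0.0004]
```

```bash
cat > box.py <<'E'
from h import *
from h import load
import sys
def box(f):
    im,m=load(f); hsv=cv2.cvtColor(im,cv2.COLOR_BGR2HSV)
    u=proj(m,[.541,.311,.13]); 
    d=(hsv[...,2]<70).astype('u1'); d[330:]=0
    L=[]
    for c in cv2.findContours(d,0,2)[0]:
        a=cv2.contourArea(c)
        if a>80:
            r=cv2.minAreaRect(c); L.append((a,np.round(r[0],1).tolist(),np.round(r[1],1).tolist(),round(r[2],1)))
    print(f,'expect',u.round(0)); [print(x) for x in sorted(L)[-8:]]
    x,y=u.astype(int); 
    print('gray row',hsv[y,max(0,x-40):x+40:2,2].tolist()); print('gray col',hsv[max(0,y-60):y+60:3,x,2].tolist())
E
python3 -m inch '[[[0.2,0,0,0,0,0,1],[0.4,0,0,0,0,0,1],[0.6,0.05,0,0,0,0,1],[0.8,0.18,0,0,0,0,1],[0.8,0.18,0,0,0,0,1],[0.8,0.18,0,0,0,0,1],[0.8,0.18,0,0,0,0,1],[0.8,0.18,0,0,0,0,1]]]'
python3 -c "
from box import *
shot('wrist','w8');print(ctrl.observe()['position'])"
python3 -m inch '[[[0.2,-0.2,0,0,0,0,1],[0.25,-0.4,0,0,0,0,1],[0.25,-0.4,0,0,0,0,1],[0.25,-0.4,0,0,0,0,1],[0.25,-0.4,0,0,0,0,1]]]'
python3 -c "
from box import *
shot('wrist','w9');print(ctrl.observe()['position'])
box('w8');box('w9')"
```

```text
time_s: 15.2
position: [0.5509, 0.195, 0.3411]
tool_rot: [-180.0, 0.0, 102.9]
contact_force: [-0.5, -0.4, 0.0]
finger_gap: 0.108
grasp_force: 49.5
[0.55088082 0.19512667 0.34124651]
time_s: 15.75
position: [0.4398, 0.2346, 0.3419]
tool_rot: [179.9, 0.0, 103.0]
contact_force: [0.6, -0.0, -0.5]
finger_gap: 0.111
grasp_force: 49.6
[0.4402786  0.23466441 0.3418491 ]
w8 expect [334.  54.]
(541.5, [335.9, 51.5], [53.4, 11.5], 87.3)
(2005.0, [118.5, 71.5], [33.9, 63.6], 45.0)
(4801.0, [224.0, 292.5], [73.0, 152.0], 90.0)
(4809.0, [407.5, 292.5], [73.0, 153.0], 90.0)
gray row [160, 160, 158, 159, 160, 156, 159, 158, 156, 157, 157, 157, 220, 236, 237, 216, 213, 123, 124, 50, 38, 43, 42, 45, 56, 146, 151, 155, 198, 184, 238, 238, 237, 238, 238, 238, 237, 236, 236, 237]
gray col [237, 237, 237, 237, 204, 138, 137, 134, 75, 41, 39, 44, 43, 42, 40, 42, 41, 43, 38, 37, 46, 35, 45, 42, 40, 41, 45, 137, 173, 228, 240, 239, 240, 240, 239, 240, 240, 225]
w9 expect [430. 122.]
(315.0, [427.6, 116.0], [7.7, 48.2], 1.7)
(324.0, [42.2, 220.9], [116.5, 31.0], 59.9)
(781.5, [196.7, 1.3], [108.3, 15.5], 9.2)
(1595.5, [199.9, 122.5], [29.0, 60.1], 46.7)
(2282.5, [19.5, 248.0], [39.0, 86.0], 0.0)
(4759.0, [224.0, 292.5], [73.0, 152.0], 90.0)
(4773.0, [407.5, 292.5], [73.0, 153.0], 90.0)
gray row [178, 178, 179, 177, 179, 179, 180, 178, 179, 178, 177, 180, 179, 180, 182, 160, 150, 117, 47, 43, 42, 49, 90, 100, 112, 109, 113, 122, 151, 181, 180, 179, 179, 177, 176, 178, 177, 178, 180, 178]
gray col [184, 180, 182, 181, 180, 180, 180, 187, 151, 105, 91, 41, 46, 37, 40, 42, 44, 45, 42, 37, 42, 46, 40, 44, 42, 39, 39, 109, 129, 132, 168, 222, 245, 245, 245, 245, 245, 244, 245, 220]
```

```bash
python3 -m inch '[[[0,0.2,0,0,0,0,1],[-0.03,0.4,0,0,0,0,1],[-0.03,0.46,0,0,0,0,1],[-0.03,0.46,0,0,0,0,1],[-0.03,0.46,0,0,0,0,1],[-0.03,0.46,0,0,0,0,1]]]'
python3 - <<'E'
from box import *
im,m=shot('wrist','w10'); print(ctrl.observe()['position'],ctrl.observe()['tool_rot'])
box('w10')
o,d=ray(m,(320,103)); print('cam',o)
g=cv2.cvtColor(im,cv2.COLOR_BGR2GRAY); u=proj(m,[.541,.311,.13]).astype(int)
dk=(g<85).astype('u1'); dk[200:]=0
c=min([c for c in cv2.findContours(dk,0,2)[0] if cv2.contourArea(c)>200],key=lambda c:np.hypot(*(np.array(cv2.minAreaRect(c)[0])-u)))
r=cv2.minAreaRect(c); B=cv2.boxPoints(r); print(r)
for z in(.11,.12,.13):
    Q=np.array([onz(m,b,z) for b in B]); e=[Q[i]-Q[i-1] for i in range(4)]; l=max(e,key=np.linalg.norm)
    print(z,Q.mean(0).round(4),[round(float(np.linalg.norm(x)),4) for x in e],'yaw',np.degrees(np.arctan2(l[1],l[0])).round(2))
E
```

```text
time_s: 16.4
position: [0.5526, 0.2535, 0.341]
tool_rot: [-179.9, 0.0, 103.0]
contact_force: [-0.4, 0.1, -0.6]
finger_gap: 0.112
grasp_force: 49.8
[0.55247756 0.25368065 0.34132571] [-1.79973323e+02  2.51313124e-03  1.03037018e+02]
w10 expect [318. 115.]
(256.5, [119.0, 1.5], [67.7, 8.2], 8.7)
(502.0, [320.8, 109.8], [50.3, 11.3], 86.6)
(1816.0, [114.5, 117.0], [31.8, 62.9], 45.0)
(4797.5, [223.5, 292.5], [73.0, 153.0], 90.0)
(4798.0, [407.5, 292.5], [73.0, 153.0], 90.0)
gray row [159, 160, 159, 162, 158, 156, 159, 159, 160, 158, 158, 159, 158, 159, 162, 144, 131, 106, 105, 47, 40, 37, 41, 39, 43, 99, 99, 144, 181, 162, 164, 225, 240, 239, 240, 170, 163, 161, 162, 159]
gray col [163, 165, 238, 240, 240, 238, 240, 231, 185, 140, 116, 42, 42, 42, 43, 44, 42, 45, 41, 43, 40, 40, 38, 41, 44, 40, 42, 64, 113, 112, 136, 162, 164, 162, 163, 240, 240, 241, 227, 91]
cam [0.53576526 0.32200267 0.48270476]
((320.9066467285156, 109.5058364868164), (51.64921951293945, 11.727117538452148), 86.42366790771484)
0.11 [0.5429 0.316  0.11  ] [0.053, 0.0122, 0.053, 0.0127] yaw 106.72
0.12 [0.5427 0.3161 0.12  ] [0.0516, 0.0119, 0.0516, 0.0124] yaw 106.72
0.13 [0.5425 0.3163 0.13  ] [0.0502, 0.0116, 0.0501, 0.012] yaw 106.72
```

Run:
```python
from box import *
from scipy.optimize import least_squares
im,m=load('w10'); p=np.array([.5525,.2536,.3412]); A=down(103.)
for z in(-.0,.05,.0954):
    print(z,[proj(m,p+A.apply([.025,y,z])).round(1).tolist() for y in(-.005,.005)],proj(m,p+A.apply([-.025,0,z])).round(1))
u=proj(m,p+A.apply([.025,0,.0954])).astype(int)
print(u); 
for y in range(u[1]-8,u[1]+50,6): print(y,[tuple(int(v) for v in im[y,x]) for x in range(u[0]-14,u[0]+15,3)])
# heights of slot: triangulate w8,w9,w10 dark rect centres
M=[load(f)[1] for f in('w8','w9','w10')]; U=[(335.9,51.5),(427.6,116),(320.9,109.5)]
print(two(M[0],U[0],M[1],U[1]),two(M[1],U[1],M[2],U[2]))
# box top edges in w10 (bright/flat top): line segments
g=cv2.cvtColor(im,cv2.COLOR_BGR2GRAY)
for x in cv2.createLineSegmentDetector().detect(g[:230])[0][:,0]:
    P,Q=onz(m,x[:2],.12),onz(m,x[2:],.12); d=Q-P; L=np.linalg.norm(d)
    if L>.035 and np.linalg.norm((P+Q)/2-[.543,.316,.12])<.11: print((P+Q)[:2].round(3)/2,L.round(3),(np.degrees(np.arctan2(d[1],d[0]))%90).round(1))
```

```text
-0.0 [[306.4, 210.5], [329.1, 210.5]] [317.5 309.5]
0.05 [[308.6, 184.2], [325.9, 184.2]] [317.1 262.4]
0.0954 [[309.9, 169.4], [324.0, 169.4]] [316.9 235. ]
[316 169]
161 [(156, 158, 163), (240, 239, 236), (207, 206, 205), (240, 239, 237), (240, 240, 236), (239, 240, 236), (239, 240, 237), (240, 240, 238), (239, 240, 237), (239, 240, 237)]
167 [(242, 240, 238), (241, 240, 237), (241, 240, 237), (240, 240, 237), (240, 240, 237), (240, 240, 237), (240, 240, 237), (240, 240, 238), (239, 240, 238), (239, 240, 238)]
173 [(221, 220, 222), (219, 219, 219), (178, 190, 187), (44, 70, 89), (51, 73, 94), (46, 70, 93), (44, 70, 91), (26, 81, 76), (47, 84, 140), (45, 85, 141)]
179 [(49, 83, 136), (51, 82, 135), (24, 80, 81), (44, 68, 88), (43, 64, 85), (44, 67, 88), (42, 66, 85), (30, 82, 68), (52, 87, 146), (50, 86, 141)]
185 [(47, 84, 141), (49, 79, 134), (33, 85, 73), (45, 69, 90), (47, 67, 89), (43, 68, 88), (47, 68, 90), (27, 84, 71), (52, 87, 144), (48, 82, 135)]
191 [(49, 83, 134), (49, 82, 133), (16, 79, 64), (47, 68, 88), (43, 66, 86), (40, 67, 87), (43, 68, 87), (39, 76, 81), (48, 85, 
[... 339 characters left out ...]
19, 80, 73), (42, 70, 89), (47, 73, 93), (49, 75, 93), (48, 71, 91), (43, 69, 92), (48, 72, 93), (30, 84, 70), (45, 76, 123)]
215 [(50, 89, 147), (22, 80, 68), (50, 73, 92), (46, 67, 88), (48, 69, 90), (41, 69, 90), (47, 70, 92), (44, 69, 91), (22, 80, 69), (47, 75, 121)]
(array([0.54302501, 0.31662195, 0.11135092]), np.float64(0.0005114986996411988)) (array([0.54261134, 0.316664  , 0.11299541]), np.float64(0.00027853604182033595))
[0.6145 0.337 ] 0.128 16.6
[0.471  0.2945] 0.128 16.6
[0.516 0.24 ] 0.056 16.9
[0.6125 0.269 ] 0.039 16.9
[0.5245 0.378 ] 0.146 16.5
[0.5475 0.3195] 0.051 16.3
[0.5365 0.3155] 0.051 16.8
[0.5305 0.3125] 0.064 16.9
[0.548 0.215] 0.062 6.7
[0.5715 0.2205] 0.062 19.5
```

Run:
```python
from box import *
im,m=load('w10')
print('col316 rows165-176',im[165:176,316,0].tolist())
for y in(174,200,215): print(y,[(x,int(im[y,x,2])) for x in range(303,334)])
p=np.array([.5525,.2536,.3412]); A=down(103.)
for z in(.09,.0,.02): print([proj(m,p+A.apply([.0255,y,z])).round(1).tolist() for y in(-.005,.005)])
go([.5427,.3162,.27],106.6)
```

```text
col316 rows165-176 [241, 240, 240, 226, 129, 43, 47, 45, 44, 44, 40]
174 [(303, 157), (304, 161), (305, 140), (306, 134), (307, 133), (308, 119), (309, 72), (310, 80), (311, 91), (312, 91), (313, 90), (314, 93), (315, 91), (316, 92), (317, 91), (318, 90), (319, 89), (320, 92), (321, 90), (322, 67), (323, 66), (324, 137), (325, 139), (326, 141), (327, 145), (328, 143), (329, 142), (330, 142), (331, 140), (332, 135), (333, 135)]
200 [(303, 148), (304, 146), (305, 128), (306, 72), (307, 69), (308, 80), (309, 91), (310, 88), (311, 92), (312, 91), (313, 92), (314, 88), (315, 89), (316, 89), (317, 91), (318, 91), (319, 92), (320, 90), (321, 91), (322, 90), (323, 89), (324, 70), (325, 66), (326, 95), (327, 129), (328, 130), (329, 130), (330, 130), (331, 123), (332, 120), (333, 123)]
215 [(303, 147), (304, 95), (305, 68), (306, 66), (307, 84), (308, 92), (309, 92), (310, 92), (311, 88), (312, 91), (313, 91), (314, 90), (315, 88), (316, 88), (317, 90), (318, 92), (319, 92), (320, 92), (321, 90), (322, 90), (323, 91), (324, 91), (325, 74), (326, 69), (327, 67), (328, 105), (329, 121), (330, 119), (331, 126), (332, 130), (333, 134)]
[[309.8, 170.1], [324.2, 170.2]]
[[306.3, 209.4], [329.1, 209.4]]
[[307.4, 197.2], [327.6, 197.2]]
[0.2525 0.0184 0.2853] [-0.0001  0.     -0.0198]
```

The slot is at (0.5427,0.3162), its top at about 0.11–0.12, with yaw 16.6° from four straight edges. The held panel hangs upright and centred in the gripper to about 0.4 mm. I move above the slot.

```bash
python3 -m inch '[[[0.1,0.01,0,0,0,-0.01,1],[0.2,0.018,0,0,0,-0.0198,1],[0.25,0.018,0.1,0,0,-0.0198,1],[0.25,0.018,0.25,0,0,-0.0198,1],[0.25,0.018,0.37,0,0,-0.0198,1],[0.25,0.018,0.37,0,0,-0.0198,1],[0.25,0.018,0.37,0,0,-0.0198,1],[0.25,0.018,0.37,0,0,-0.0198,1],[0.25,0.018,0.37,0,0,-0.0198,1]]]'
python3 - <<'E'
from h import *
S=[]
import time
for i in range(3): shot('wrist','x');shot('side',f's{10+i}'); S.append(ctrl.observe()['position'])
print(np.array(S).round(4)); go([.5427,.3160,.2154],106.6); go([.5427,.3160,.1454],106.6)
# side view check: predicted panel bottom corners
im,m=load('s12'); p=ctrl.observe()['position']; A=down(106.6)
for x,y in((.025,-.005),(.025,.005),(-.025,-.005),(-.025,.005)): print(proj(m,p+A.apply([x,y,.0954])).round(1))
E
```

```text
time_s: 17.35
position: [0.5448, 0.3166, 0.2518]
tool_rot: [179.7, -0.0, 106.6]
contact_force: [0.2, 0.0, -1.3]
finger_gap: 0.104
grasp_force: 49.7
[[0.5444 0.3163 0.251 ]
 [0.5439 0.3161 0.25  ]
 [0.5435 0.316  0.2493]]
[ 0.0009 -0.0034  0.1355] [ 0.0002 -0.      0.0001]
[ 0.0009 -0.0036  0.4155] [ 0.0002 -0.      0.0001]
[304.2 116.1]
[307.1 115.1]
[312.7 124.3]
[315.7 123.3]
```

```bash
python3 -m inch '[[[0,0,0.03,0,0,0,1],[0,0,0.06,0,0,0,1],[0,0,0.08,0,0,0,1],[0,0,0.1,0,0,0,1],[0,0,0.12,0,0,0,1],[0,0,0.13,0,0,0,1],[0,0,0.14,0,0,0,1],[0,0,0.15,0,0,0,1],[0,0,0.16,0,0,0,1],[0,0,0.16,0,0,0,1],[0,0,0.16,0,0,0,1]]]'
python3 -c "
from h import *
go([.5427,.3160,.1454],106.6)"
```

```text
time_s: 18.75
position: [0.5434, 0.316, 0.2088]
tool_rot: [180.0, -0.0, 106.6]
contact_force: [0.5, -0.7, -1.4]
finger_gap: 0.111
grasp_force: 49.8
[ 0.0009 -0.0025  0.2538] [ 0.     -0.      0.0001]
```

The panel's end is 6 mm into the slot with no contact force. I continue down.

```bash
python3 -m inch '[[[0,0,0.02,0,0,0,1],[0,0,0.04,0,0,0,1],[0,0,0.06,0,0,0,1],[0,0,0.09,0,0,0,1],[0,0,0.12,0,0,0,1],[0,0,0.15,0,0,0,1],[0,0,0.18,0,0,0,1],[0,0,0.21,0,0,0,1],[0,0,0.24,0,0,0,1],[0,0,0.252,0,0,0,1],[0,0,0.252,0,0,0,1],[0,0,0.252,0,0,0,1]]]'
python3 -m inch '[[[0,0,0,0,0,0,1],[0,0,0,0,0,0,1],[0,0,0,0,0,0,1],[0,0,0,0,0,0,1],[0,0,0,0,0,0,1]]]'
python3 - <<'E'
from fit import *
# panel check in wrist: top of panel relative to gripper; lid check from top/side camera vs s5
s5=load('s5')[0].astype(int); b,m=shot('side','s13'); t,_=shot('top','t13'); t0=load('top0')[0].astype(int)
print('side diff lid region',np.abs(b[170:290,330:470]-s5[170:290,330:470]).mean(), 'short panel/rack diff',np.abs(b[300:370,360:410]-s5[300:370,360:410]).mean())
print(np.abs(t[165:205,445:480]-t0[165:205,445:480]).mean())
# panel green visible in side view
g=cv2.inRange(cv2.cvtColor(b,cv2.COLOR_BGR2HSV),(28,90,20),(60,255,190))[60:150,270:350]; print('green px',int((g>0).sum()))
E
```

```text
time_s: 19.95
position: [0.5434, 0.316, 0.1459]
tool_rot: [180.0, -0.0, 106.6]
contact_force: [0.6, 0.1, -1.1]
finger_gap: 0.114
grasp_force: 49.8
time_s: 20.45
position: [0.5433, 0.316, 0.1459]
tool_rot: [180.0, 0.0, 106.6]
contact_force: [-0.5, -0.6, -1.2]
finger_gap: 0.111
grasp_force: 49.8
side diff lid region 11.012380952380953 short panel/rack diff 5.746
1.9242857142857144
green px 51
```

Depth is right (lower end about 70 mm down), held at 50 N with no contact load. The lid region differs between the pictures, probably from arm shadows, so I do a quick numeric check before handing in.

Run:
```python
from h import *
for f in('s5','s13'):
    im,m=load(f); g=im[180:225,370:420].max(2); c=max(cv2.findContours((g<70).astype('u1'),0,2)[0],key=cv2.contourArea); print(f,'knob',np.add(cv2.boundingRect(c)[:2],(370,180)),cv2.boundingRect(c)[2:])
im,m=load('t13'); hs=cv2.cvtColor(im,cv2.COLOR_BGR2HSV); g=((hs[...,1]<45)&(hs[...,2]>60)).astype('u1')
u=proj(m,[.683,-.0155,.075]); 
for c in cv2.findContours(g,0,2)[0]:
    if cv2.contourArea(c)>300 and np.hypot(*(np.array(cv2.minEnclosingCircle(c)[0])-u))<25:
        (x,y),r=cv2.minEnclosingCircle(c); print(onz(m,(x,y),.075),r, 0.049*m['fx']/1.18)
print(ctrl.observe()['grasp_force'],ctrl.observe()['time_s'])
```

```text
s5 knob [389 195] (8, 13)
s13 knob [390 196] (6, 12)
[ 0.67712269 -0.01403728  0.075     ] 18.886873245239258 18.613264785763423
49.764626026153564 20.55
```

```bash
python3 -c "
from workcell import ctrl
print(ctrl.finish_job())"
```

```text
the job is handed in; nothing more can be done
None
```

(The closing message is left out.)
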